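# Spin-test the decorating turntable and brake it at its pointer

## Robot

A 7-joint arm with a two-finger parallel gripper is mounted at the origin on a cart in front of the work surface, level with it; the furniture and walls round the work are solid. World frame = base frame: x ahead of the robot, y to its left, z up, the work surface at z = 0. Lengths are in m, angles in rad, forces in N, time in s.
With the tool pointing down it reaches from about 0.35 to 0.9 m from the base axis. Payload 7.2 kg.
Tool frame: the origin (TCP) lies between the finger pads; the fingertips stand ctrl.tcp_to_tips ahead of it and the grasp point (between the pads) lies 8 mm behind it (ctrl.tcp_to_tips is the distance from the TCP to the fingertips, in m); z points along the fingers, y is the direction in which the jaws open and shut (so a half turn about z gives the same grasp; the last joint's range is limited). The gripper opens to 85 mm and grips with 20 to 120 N. Pads are 22 mm wide; open, the fingers measure 114 mm over their backs; the gripper's body (76 mm by 85 mm) begins 54 mm behind the grasp point. The pads swing forward as they close: fully open they stand 13 mm farther back than shut.
Start: joints at [-1.253, 0.411, -0.013, 1.596, 0.006, 1.134, -0.082], TCP at [0.235, 0.579, 0.242] pointing down, gripper open.
Joint ranges: [-2.95, 2.95], [-0.29, 1.99], [-1.47, 1.44], [0.14, 2.54], [-1.03, 4.17], [0.13, 1.85], [-2.86, 2.86]. Speed limits (rad/s): [2.39, 2.39, 3.01, 3.01, 3.14, 3.14, 3.14].

## Interface

Orientations are given as a rotation vector (axis times angle).
In Python, from cell import ctrl gives the robot as it stands.
- The arm moves only by the shell command python3 -m crank 'ROWS' [FORCE]. ROWS is JSON, one flat list of numbers, 7 for each row, row after row: the shift along the tool's x, y, z in mm, then the turn, a rotation vector about the tool's x, y, z in rad, then the opening, from -1 (shut) to 1 (fully open). A call has 1 to 12 rows; each row shifts and turns the commanded pose from where the row before left it, along the tool's axes as they then stand; what a row does not reach is not made up. A row lasts 1/12 s, in which the tool goes at most 41.7 mm and 7.16 degrees, less where a joint would pass 70% of its speed; a pose out of reach is approached as far as the arm can. A call is refused whole if a number of a shift passes 41.7 or a number of a turn 0.125, either way. A call with a gripper value outside its range is refused whole. The fingers move at their own pace and stop on an object; FORCE is the grip in N (left out, the last holds). Time passes only in rows, so rows that do not move let the fingers close. It gives the time, the measured TCP pose, the force and the opening at its end, in the units of the state.
- ctrl.get_obs(): the state, without advancing time (a new reading comes with each control period).
- ctrl.capture(name): name is "scene" or "side" or "wrist"; returns the picture (384x512x3 uint8, blue, green, red); there is no depth.
- ctrl.get_calibration(name): a dict with "fx", "fy", "cx", "cy" (pixels), "extrinsics" (4x4, takes a point from camera to world coordinates); the wrist camera has in their place "mount" (4x4, takes a point from camera to tool coordinates, whose origin is the TCP and whose axes are the flange's). Camera axes: x right, y down, z forward; pixel columns grow to the right and rows downward; lengths in m; the calibration is good to about 2 mm. A picture is of the moment at which its call begins: read the wrist's pose just before it. get_calibration takes no time and is no camera call.
- ctrl.job_done(): hands the job in, once; it reports no verdict.
The state is a dict: "time_s": time; "q": joint angles; "joint_vel": joint speeds; "tau": joint torques, N m; "eef_pos": TCP position; "tcp_rot": TCP orientation; "force": force on the tool from outside, world axes, zero at the start; "ft_torque": the same for the moment, N m; "gripper_width": finger opening in m.
Only numpy, scipy, OpenCV 4.12 (cv2) and the standard library are available. Lean on these libraries where they do the work, as an engineer would, in place of code of your own. Each camera call takes 0.05 s, during which the arm holds its last target.

## Task

Spin-test the decorating turntable with the fingertips: flick its upright peg so that the plate spins briskly, either way round, and let it run free, untouched, for a good two seconds. Then, while it is still turning, brake it with a fingertip and leave it standing still with the nose on its rim pointing at the fixed pointer, to within a centimetre; if it stops off the mark, drag the plate round with the fingertip. Nothing needs grasping: leave the jars, tub and brush round it where they stand.

Things in the scene. Friction and masses are not known exactly. Their poses are not given: they have to be found in the camera images.
- turntable: the fixed steel stand of the decorating turntable, bolted down: round foot 230 mm across and a column; a round white plate turns freely on it about the upright axis through this origin. Origin at table level under the plate's centre; x axis points away from the pointer (the pointer lies on its -x side), z up. Nothing of the stand but the pointer and the 22 mm wide, 12 mm high arm it stands on reaches out from under the plate
- plate_centre (a point): centre of the plate's top face, on the turning axis, 57 mm above the table. The plate is 280 mm across, 12 mm thick, 0.5 kg or so, rigid underfoot (no give when pressed), flat on top with thin grey portion lines and rings; a low steel hub cap 40 mm across, 7 mm high in the middle
- peg (a point): centre of the top of the upright steel finger peg on the plate, 44 mm above the plate's top face, 75 mm from the turning axis, 16 mm thick (20 mm at its head, 24 mm at its foot); it stands exactly opposite the nose and turns with the plate
- nose (a point): tip of the nose, the small 90-degree triangular tab, white like the plate, that juts 19 mm out of the plate's rim, 159 mm from the axis, level with the plate's top face; it turns with the plate
- pointer (a point): tip of the fixed dark steel pointer, a triangular point on a post beside the rim, aimed at the axis, 168 mm from the axis, 57 mm above the table; the pointer's back is 202 mm from the axis. With the nose straight in front of it the two tips are 9 mm apart
- plate (a joint): angle of the plate on its stand, rad, endless (it counts whole turns), growing anticlockwise seen from above; 0 (or any whole number of turns) when the nose points at the pointer. The bearing has little drag: flicked to 3 rad/s the plate coasts about 7 s, at 1.5 rad/s about 4 s
- salt_shaker_mid (a point): middle of a loose glass salt shaker with a grey domed top, 44 mm across, 90 mm tall, standing by the turntable; leave alone
- jar_pepper_mid (a point): middle of a loose spice jar with a yellow cap, 45 mm across, 100 mm tall, by the turntable; leave alone
- amber_jar_mid (a point): middle of a loose small square jar with a pink cap, 37 x 46 mm, 74 mm tall; leave alone
- glue_tub_0_mid (a point): middle of a loose small white tub with an orange screw cap, 33 mm across, 72 mm tall; leave alone
- nail_brush_mid (a point): middle of a loose green nail brush lying flat, 30 x 85 x 22 mm; leave alone

How it is judged:
By the outcome, as a careful person would: the job done as asked, in the order asked, and still so for the second after the job is handed in, with the robot touching nothing.
It also fails if it takes over 64 s, if anything falls off the work surface, if the arm or the gripper's body presses on something with over 40 N, if the wrist force passes 120 N, or if a joint passes its speed limit or range.

## Working session

There is one attempt and no reset: what is moved stays moved. The work goes in short steps, Python scripts to look and compute and a shell command to move; the robot and the scene stay as the last step left them, time stands still between calls to the robot, and variables do not carry over. Pictures are saved under pics/ and viewed, and the job is handed in when it is done.

```bash
ls; mkdir -p pics; python3 - <<'E'
from cell import ctrl
import cv2
o=ctrl.get_obs(); print({k:(v if not hasattr(v,'round') else v) for k,v in o.items()}); print(ctrl.tcp_to_tips)
for n in ("scene","side","wrist"):
    cv2.imwrite(f"pics/a_{n}.png",ctrl.capture(n)); print(n,ctrl.get_calibration(n))
E
```

```text
pics
{'time_s': 0.0, 'q': array([-1.25321558,  0.41188391, -0.01271675,  1.59704407,  0.00561704,
        1.13431778, -0.08220642]), 'joint_vel': array([ 0.0001745 ,  0.00022711,  0.00044267,  0.00055165,  0.00093617,
       -0.00029403, -0.0003969 ]), 'tau': array([ 5.16656855e-04, -6.00616121e+01,  6.82699587e-01, -2.99419731e+01,
        1.39384589e-02,  1.03660420e-02, -7.27248789e-06]), 'eef_pos': array([0.23503493, 0.57860144, 0.241463  ]), 'tcp_rot': array([-6.02151039e-01, -3.08315796e+00,  2.52414243e-03]), 'force': array([ 0.02017887, -0.03286845, -0.35338756]), 'ft_torque': array([0.02724518, 0.01050366, 0.00992875]), 'gripper_width': 0.08548395793816438}
0.011
scene {'fx': 423.7041301768091, 'fy': 423.7041301768091, 'cx': 252.51650686693173, 'cy': 194.39794809698583, 'extrinsics': array([[ 0.54821684, -0.63598043,  0.54312723, -0.1006867 ],
       [-0.836325  , -0.42024484,  0.35207211, -0.38073303],
       [ 0.00433544, -0.64724274, -0.76227163,  1.00861081],
       [ 0.        ,  0.        ,  0.        ,  1.        ]])}
side {'fx': 382.28687085632845, 'fy': 382.28687085632845, 'cx': 261.7444600878899, 'cy': 188.36471521915735, 'extrinsics': array([[-0.9995036 , -0.01104748, -0.02950421,  0.63982824],
       [ 0.02053114,  0.48191926, -0.87597506,  1.23664821],
       [ 0.02389597, -0.87614598, -0.48145322,  0.7522475 ],
       [ 0.        ,  0.        ,  0.        ,  1.        ]])}
wrist {'fx': 279.67153064034386, 'fy': 279.67153064034386, 'cx': 252.40308048564432, 'cy': 190.53795584444944, 'mount': array([[ 1.11969871e-04, -9.51062876e-01, -3.08997400e-01,
         7.86029076e-02],
       [ 9.99999719e-01,  3.35594490e-04, -6.70561051e-04,
         3.77481451e-04],
       [ 7.41443547e-04, -3.08997238e-01,  9.51062646e-01,
        -1.31042960e-01],
       [ 0.00000000e+00,  0.00000000e+00,  0.00000000e+00,
         1.00000000e+00]])}
```

View pics/a_scene.png

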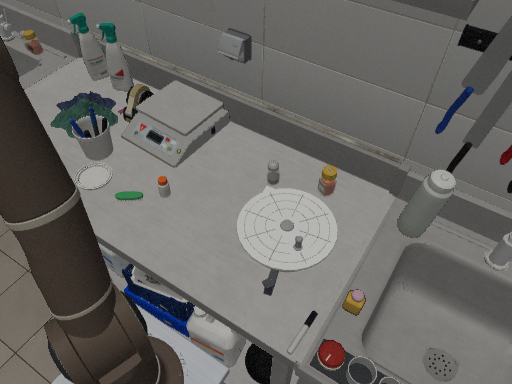

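View pics/a_side.png

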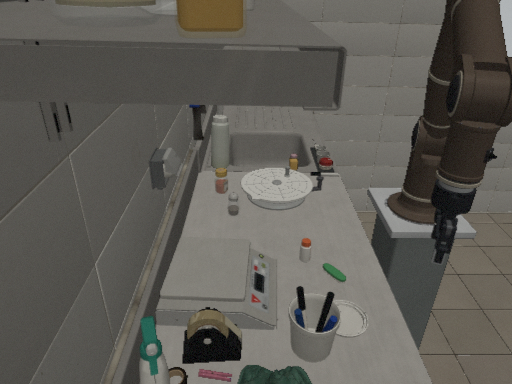

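View pics/a_wrist.png

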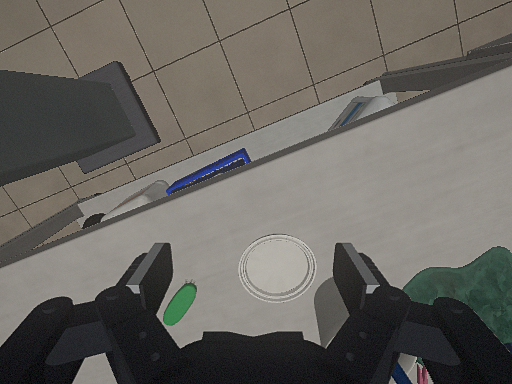

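The scene view shows the plate with its hub at about (287,225), the peg head at (298,238), the pointer at (272,270) and the nose at about (268,190). The side view has the plate at about (277,185).

```bash
cat > h.py <<'E'
import numpy as np, cv2
from cell import ctrl
from scipy.spatial.transform import Rotation as R
def cam(name):
    c=ctrl.get_calibration(name); K=np.array([[c['fx'],0,c['cx']],[0,c['fy'],c['cy']],[0,0,1]]); return K,(c['extrinsics'] if 'extrinsics' in c else None),c.get('mount')
def ray(name,uv,z,T=None):
    K,E,M=cam(name); E=E if T is None else T
    d=E[:3,:3]@np.linalg.inv(K)@np.array([uv[0],uv[1],1]); o=E[:3,3]
    return o+d*(z-o[2])/d[2]
def proj(name,p,T=None):
    K,E,M=cam(name); E=E if T is None else T
    x=K@(E[:3,:3].T@(np.asarray(p)-E[:3,3])); return x[:2]/x[2]
def wristT():
    o=ctrl.get_obs(); T=np.eye(4); T[:3,:3]=R.from_rotvec(o['tcp_rot']).as_matrix(); T[:3,3]=o['eef_pos']
    return T@cam('wrist')[2]
E
python3 - <<'E'
from h import *
im=cv2.imread('pics/a_scene.png'); c=im[150:310,210:350]; cv2.imwrite('pics/b1.png',cv2.resize(c,None,fx=3.7,fy=3.7,interpolation=cv2.INTER_CUBIC))
im=cv2.imread('pics/a_side.png'); c=im[150:260,200:350]; cv2.imwrite('pics/b2.png',cv2.resize(c,None,fx=5,fy=5,interpolation=cv2.INTER_CUBIC))
E
```

```text
(no output)
```

View pics/b1.png

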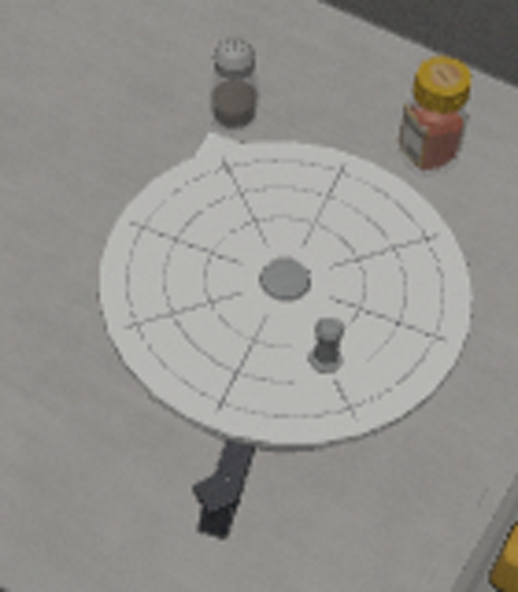

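View pics/b2.png

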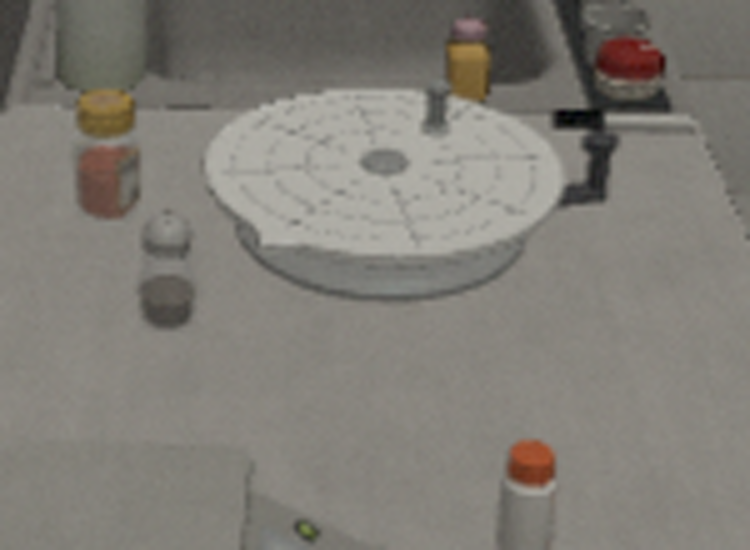

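```bash
python3 - <<'E'
from h import *
f=lambda x,y:(210+(x+.5)/3.7-.5,150+(y+.5)/3.7-.5)
g=lambda x,y:(200+(x+.5)/5-.5,150+(y+.5)/5-.5)
for nm,F,H,P,N,Q,B in (("scene",f,(285,276),(329,325),(208,133),(240,447),(211,495)),("side",g,(385,158),(436,90),(262,244),(580,140),(600,140))):
    h=ray(nm,F(*H),.064); p=ray(nm,F(*P),.101); n=ray(nm,F(*N),.057); q=ray(nm,F(*Q),.057); b=ray(nm,F(*B),.057)
    for s,v in zip("hpnqb",(h,p,n,q,b)): d=v-h; print(nm,s,v.round(4),np.hypot(*d[:2]).round(4),np.degrees(np.arctan2(d[1],d[0])).round(1))
c=h[:2]
for nm,F,l in (("scene",f,[('salt',(234,52),.085),('pep',(443,75),.1)]),("side",g,[('salt',(167,222),.085),('pep',(106,98),.1),('amber',(468,27),.074),('glue',(531,450),.072)])):
    for s,uv,z in l:
        v=ray(nm,F(*uv),z); print(nm,s,v.round(3),np.hypot(*(v[:2]-c)).round(3),np.degrees(np.arctan2(*(v[:2]-c)[::-1])).round(1))
v=ray('side',(335,272),.02);print('brush',v)
E
```

```text
scene h [ 0.534  -0.0823  0.064 ] 0.0 0.0
scene p [ 0.4894 -0.1411  0.101 ] 0.0738 -127.2
scene n [0.6284 0.0444 0.057 ] 0.1581 53.3
scene q [ 0.395 -0.128  0.057] 0.1463 -161.8
scene b [ 0.3526 -0.1308  0.057 ] 0.1877 -165.0
side h [ 0.5388 -0.0746  0.064 ] 0.0 0.0
side p [ 0.4976 -0.1204  0.101 ] 0.0616 -132.0
side n [0.6339 0.0475 0.057 ] 0.1548 52.1
side q [ 0.3792 -0.1229  0.057 ] 0.1668 -163.2
side b [ 0.363  -0.1233  0.057 ] 0.1824 -164.5
scene salt [0.694 0.061 0.085] 0.207 41.2
scene pep [ 0.752 -0.099  0.1  ] 0.214 -6.5
side salt [0.701 0.066 0.085] 0.215 40.9
side pep [ 0.756 -0.101  0.1  ] 0.218 -6.9
side amber [ 0.453 -0.305  0.074] 0.246 -110.3
side glue [0.473 0.313 0.072] 0.394 99.6
brush [0.39508949 0.39700484 0.02      ]
```

```bash
python3 -m crank '[-27.5,-29.8,0,0,0,0,-1,-27.5,-29.8,0,0,0,0,-1,-27.5,-29.8,0,0,0,0,-1,-27.5,-29.8,0,0,0,0,-1,-27.5,-29.8,0,0,0,0,-1,-27.5,-29.8,0,0,0,0,-1,-27.5,-29.8,0,0,0,0,-1,-27.5,-29.8,0,0,0,0,-1,-27.5,-29.8,0,0,0,0,-1,-27.5,-29.8,0,0,0,0,-1,-27.5,-29.8,0,0,0,0,-1,-27.5,-29.8,0,0,0,0,-1]'
```

```text
time_s: 1.15
eef_pos: [0.4065, 0.1216, 0.2424]
tcp_rot: [0.602, 3.083, 0.001]
force: [1.2, 0.1, -0.5]
gripper_width: 0.0001
```

```bash
python3 -m crank '[-27.5,-29.8,0,0,0,0,-1,-27.5,-29.8,0,0,0,0,-1,-27.5,-29.8,0,0,0,0,-1,-27.5,-29.8,0,0,0,0,-1,-27.5,-29.8,0,0,0,0,-1,-27.5,-29.8,0,0,0,0,-1,-27.5,-29.8,0,0,0,0,-1,0,0,0,0,0,0.105,-1,0,0,0,0,0,0.105,-1,0,0,0,0,0,0.105,-1,0,0,0,0,0,0.105,-1,0,0,0,0,0,0.105,-1]'
python3 - <<'E'
from h import *
o=ctrl.get_obs(); print(o['q'].round(3),o['eef_pos'].round(4),R.from_rotvec(o['tcp_rot']).as_matrix().round(3))
T=wristT(); np.save('T1.npy',T); cv2.imwrite('pics/c_w.png',cv2.resize(ctrl.capture('wrist'),None,fx=1.5,fy=1.5))
E
```

```text
time_s: 2.15
eef_pos: [0.506, -0.1423, 0.242]
tcp_rot: [-1.389, -2.817, 0.0]
force: [0.4, -0.3, -0.1]
gripper_width: 0.0002
[-0.33   0.267  0.627  1.868 -0.178  1.063  1.022] [ 0.506  -0.1423  0.242 ] [[-0.609  0.793 -0.001]
 [ 0.793  0.609  0.   ]
 [ 0.    -0.    -1.   ]]
```

View pics/c_w.png

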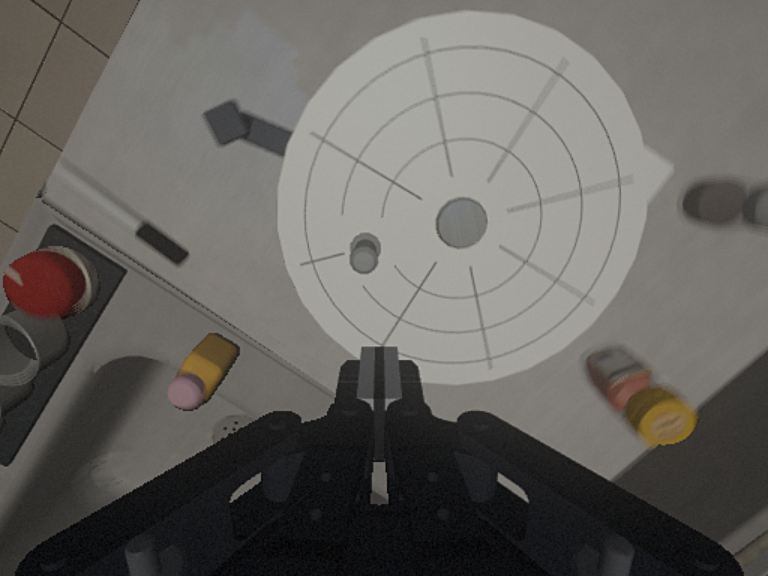

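Wrist view (scaled ×1.5): hub at (461,222), peg head (364,260), nose tip (673,171), pointer plate about (228,122), amber jar (205,365), which is clear of the path.

```bash
python3 - <<'E'
from h import *
T=np.load('T1.npy')
f=lambda u:((u[0]+.5)/1.5-.5,(u[1]+.5)/1.5-.5)
h=ray('wrist',f((461,221)),.064,T)
for n,u,z in (('hub',(461,221),.064),('peg',(364,260),.101),('nose',(673,171),.057),('ptr',(228,122),.057),('ptr_in',(246,134),.057),('ptrback',(212,112),.057),('amb',(187,391),.074)):
    v=ray('wrist',f(u),z,T); d=v-h; print(n,v.round(4),np.hypot(*d[:2]).round(4),np.degrees(np.arctan2(d[1],d[0])).round(1))
im=ctrl.capture('scene');cv2.imwrite('pics/c_s.png',im)
K,_,M=cam('wrist'); 
for p in [(0,0,.011),(.011,.0145,.011),(-.011,-.0145,.011)]:
    x=K@(M[:3,:3].T@(np.array(p)-M[:3,3])); print(x[:2]/x[2]*1.5)
E
```

```text
hub [ 0.5368 -0.0822  0.064 ] 0.0 0.0
peg [ 0.4931 -0.1411  0.101 ] 0.0733 -126.6
nose [0.6369 0.0391 0.057 ] 0.1573 50.5
ptr [ 0.3629 -0.1293  0.057 ] 0.1802 -164.8
ptr_in [ 0.3771 -0.1284  0.057 ] 0.1662 -163.9
ptrback [ 0.3506 -0.1305  0.057 ] 0.1924 -165.5
amb [ 0.4481 -0.3234  0.074 ] 0.2569 -110.2
[377.20738844 367.51661973]
[416.15750901 341.1897779 ]
[339.88667406 392.74212686]
```

```bash
python3 - <<'E'
import cv2
w=cv2.imread('pics/c_w.png'); cv2.imwrite('pics/c_w2.png',cv2.resize(w[80:180,180:320],None,fx=5,fy=5))
E
```

```text
(no output)
```

View pics/c_w2.png

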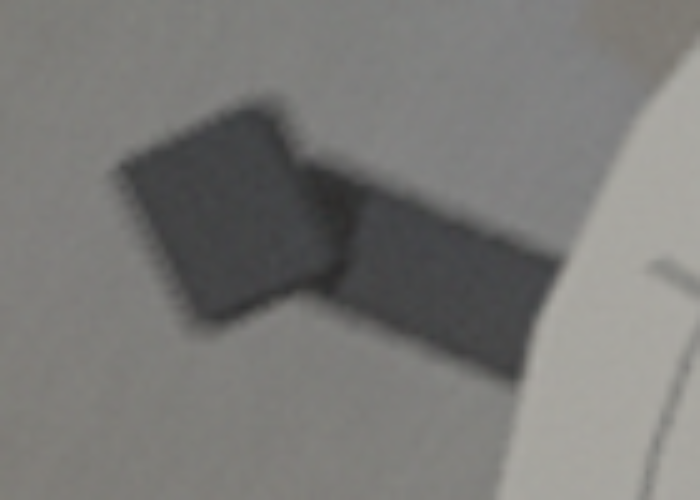

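View pics/c_s.png

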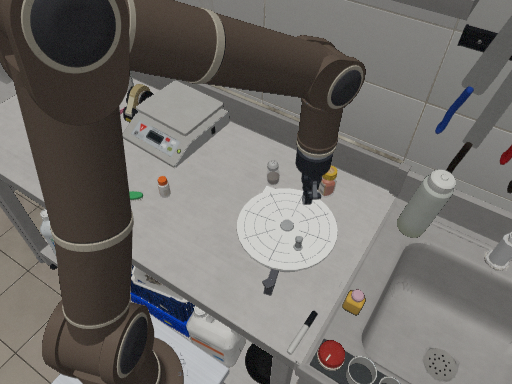

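```bash
python3 -m crank '[-20.5,-6.2,20,0,0,0,-1,-20.5,-6.2,20,0,0,0,-1,0,0,40,0,0,0,-1,0,0,40,0,0,0,-1,0,0,30,0,0,0,-1,0,0,11,0,0,0,-1,0,0,0,0,0,0,-1]'
python3 - <<'E'
from h import *
cv2.imwrite('pics/d_s.png',cv2.resize(ctrl.capture('scene')[150:310,210:370],None,fx=3.5,fy=3.5))
cv2.imwrite('pics/d_w.png',ctrl.capture('wrist'))
E
```

```text
time_s: 2.83
eef_pos: [0.5198, -0.1816, 0.0789]
tcp_rot: [-1.376, -2.819, 0.002]
force: [0.0, -0.5, 0.0]
gripper_width: -0.0001
```

View pics/d_s.png

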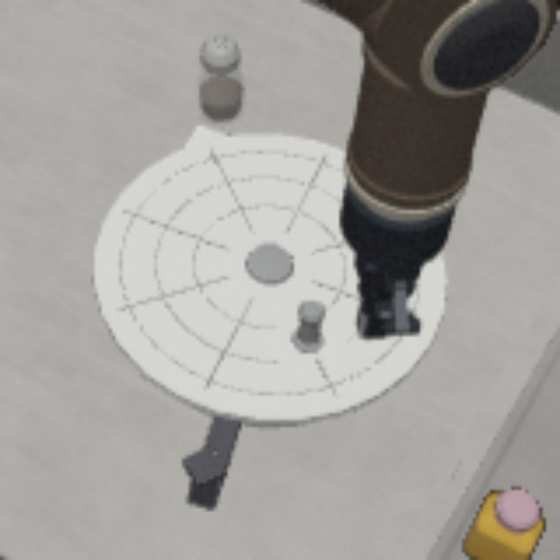

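View pics/d_w.png

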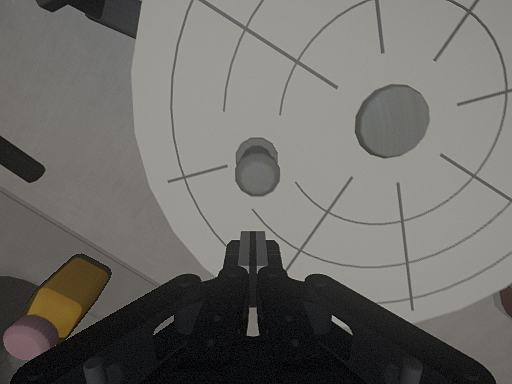

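```bash
python3 -m crank '[8,0,0,0,0,0,-1,18,0,0,0,0,0,-1,26,0,0,0,0,0,-1,26,0,0,0,0,0,-1,26,0,0,0,0,0,-1,10,0,-20,0,0,0,-1,0,0,-40,0,0,0,-1,0,0,-40,0,0,0,-1]'
python3 - <<'E'
from h import *
for i in range(2):
    T=wristT(); print(ctrl.get_obs()['time_s'],ctrl.get_obs()['eef_pos'].round(3)); im=ctrl.capture('wrist'); cv2.imwrite(f'pics/e{i}.png',im); np.save(f'e{i}.npy',T)
cv2.imwrite(f'pics/es.png',ctrl.capture('scene'))
E
```

```text
time_s: 3.6
eef_pos: [0.4505, -0.0911, 0.1833]
tcp_rot: [-1.379, -2.822, -0.0]
force: [0.8, 0.2, -1.0]
gripper_width: -0.0001
3.6 [ 0.45  -0.091  0.183]
3.65 [ 0.455 -0.093  0.191]
```

View pics/e0.png

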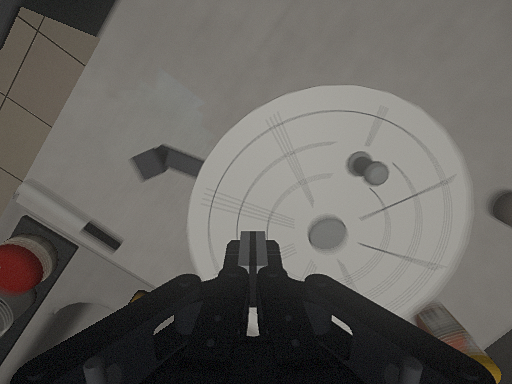

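View pics/e1.png

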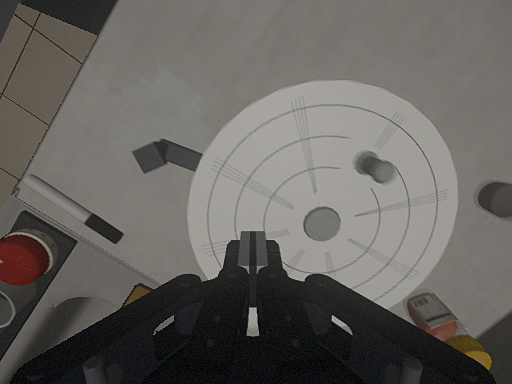

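View pics/es.png

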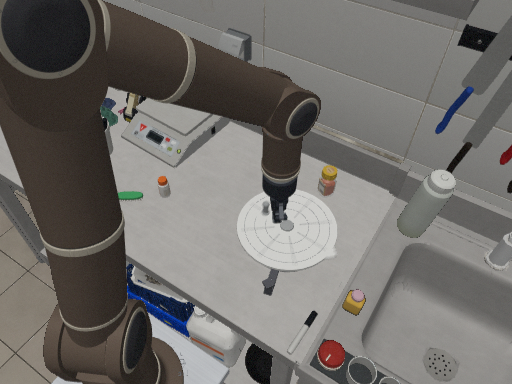

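```bash
python3 - <<'E'
from h import *
for i,p in ((0,(376,173)),(1,(381,170))):
    T=np.load(f'e{i}.npy'); v=ray('wrist',p,.101,T)-np.array([.5365,-.0815,0]); print(v, np.hypot(*v[:2]),np.degrees(np.arctan2(v[1],v[0])))
v=ray('scene',(333,256),.057)-np.array([.5365,-.0815,0]); print(np.hypot(*v[:2]),np.degrees(np.arctan2(v[1],v[0])))
E
python3 -m crank '[-35,19,0,0,0,0,-1,-35,19,0,0,0,0,-1,-35,19,0,0,0,0,-1,-35,18,0,0,0,0,-1,0,0,0,0,0,0,-1]'
python3 - <<'E'
from h import *
for i in range(2,5):
    T=wristT(); print(ctrl.get_obs()['time_s'],ctrl.get_obs()['eef_pos'].round(3)); im=ctrl.capture('wrist'); cv2.imwrite(f'pics/e{i}.png',im); np.save(f'e{i}.npy',T)
cv2.imwrite('pics/es2.png',ctrl.capture('side')[130:260,190:370])
cv2.imwrite('pics/e24.png',np.hstack([cv2.resize(cv2.imread(f'pics/e{i}.png'),(400,300)) for i in (2,4)]))
E
```

```text
[-0.02380845  0.06933667  0.101     ] 0.07331040870693827 108.95116821266356
[-0.01279198  0.07231619  0.101     ] 0.07343886011217567 100.0312551576159
0.1536087147778122 -97.51771587579218
time_s: 4.17
eef_pos: [0.6018, -0.1589, 0.1806]
tcp_rot: [1.379, 2.818, -0.003]
force: [-0.3, -0.1, 1.0]
gripper_width: 0.0002
4.1667 [ 0.602 -0.159  0.181]
4.2167 [ 0.599 -0.158  0.18 ]
4.2667 [ 0.597 -0.157  0.18 ]
```

View pics/e24.png

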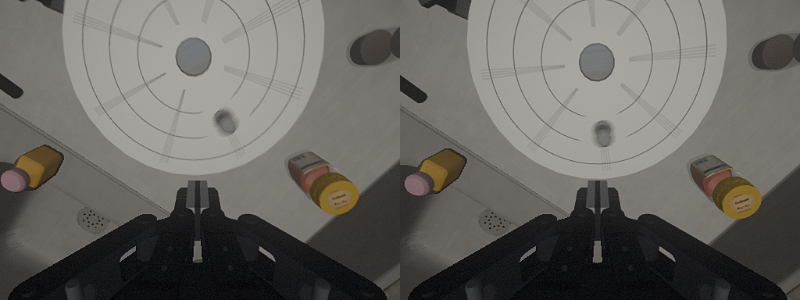

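```bash
python3 - <<'E'
from h import *
for i,p in ((2,(289,156)),(4,(260,170))):
    T=np.load(f'e{i}.npy'); v=ray('wrist',p,.101,T)-np.array([.5365,-.0815,0]); print(v, np.hypot(*v[:2]),np.degrees(np.arctan2(v[1],v[0])))
E
python3 -m crank '[-19,0,0,0,0,0,-1,0,0,0,0,0,0,-1,0,0,0,0,0,0,-1,0,0,0,0,0,0,-1,0,0,0,0,0,0,-1,0,0,0,0,0,0,-1,0,0,0,0,0,0,-1,0,0,0,0,0,0,-1,0,0,0,0,0,0,-1,0,0,0,0,0,0,-1,0,0,0,0,0,0,-1,0,0,0,0,0,0,-1]'
python3 - <<'E'
from h import *
for i in (5,):
    T=wristT(); print(ctrl.get_obs()['time_s'],ctrl.get_obs()['eef_pos'].round(3)); im=ctrl.capture('wrist'); cv2.imwrite(f'pics/e{i}.png',im); np.save(f'e{i}.npy',T)
E
```

```text
[ 0.0645822  -0.03019275  0.101     ] 0.07129139059919287 -25.056501862789485
[ 0.04860128 -0.05053525  0.101     ] 0.07011344575316737 -46.11759453363849
time_s: 5.37
eef_pos: [0.6084, -0.1717, 0.1812]
tcp_rot: [-1.382, -2.821, 0.0]
force: [-0.5, 0.3, 0.5]
gripper_width: -0.0
5.3667 [ 0.608 -0.172  0.181]
```

View pics/e5.png

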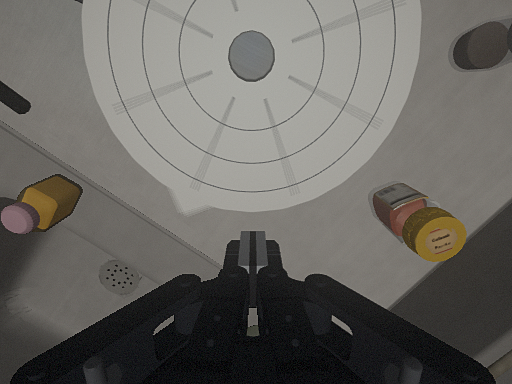

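```bash
python3 - <<'E'
from h import *
v=ray('wrist',(178,214),.057,np.load('e5.npy'))-np.array([.5365,-.0815,0]); print(np.hypot(*v[:2]),np.degrees(np.arctan2(v[1],v[0])))
E
python3 -m crank '[0,0,40,0,0,0,-1,0,0,40,0,0,0,-1,0,0,23,0,0,0,-1,0,0,0,0,0,0,-1,0,0,0,0,0,0,-1,0,0,0,0,0,0,-1,0,0,0,0,0,0,-1,0,0,0,0,0,0,-1,0,0,0,0,0,0,-1,0,0,0,0,0,0,-1,0,0,0,0,0,0,-1,0,0,0,0,0,0,-1]'
python3 - <<'E'
from h import *
for i in (6,7):
    T=wristT(); print(ctrl.get_obs()['time_s'],ctrl.get_obs()['eef_pos'].round(4),ctrl.get_obs()['force']); im=ctrl.capture('wrist'); cv2.imwrite(f'pics/e{i}.png',im); np.save(f'e{i}.npy',T)
    print(ctrl.get_obs()['time_s']);s=ctrl.capture('scene'); cv2.imwrite(f'pics/s{i}.png',s)
cv2.imwrite('pics/e67.png',np.hstack([cv2.imread(f'pics/e{i}.png')[:,60:460] for i in (6,7)]))
cv2.imwrite('pics/s67.png',np.hstack([cv2.resize(cv2.imread(f'pics/s{i}.png')[160:310,215:345],(390,450)) for i in (6,7)]))
E
```

```text
0.16064786699918918 -78.5872222945037
time_s: 6.42
eef_pos: [0.6085, -0.1716, 0.0786]
tcp_rot: [1.381, 2.821, 0.0]
force: [0.1, 0.8, 0.0]
gripper_width: 0.0003
6.4167 [ 0.6085 -0.1716  0.0786] [0.12862562 0.76045376 0.04839071]
6.4667
6.5167 [ 0.6084 -0.1717  0.0784] [ 0.34075552 -0.36184152  0.93300578]
6.5667
```

View pics/e67.png

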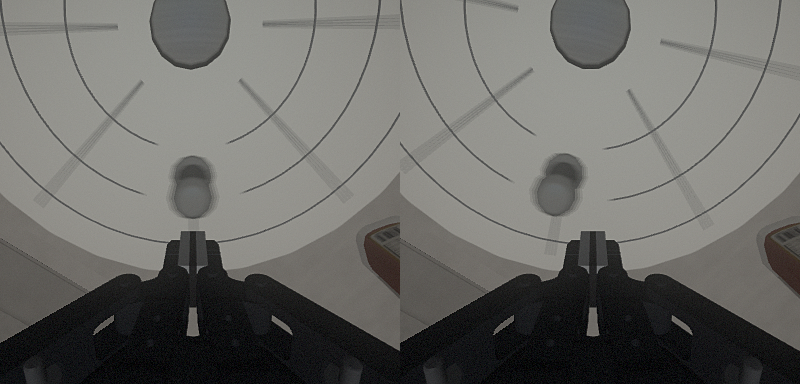

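View pics/s67.png

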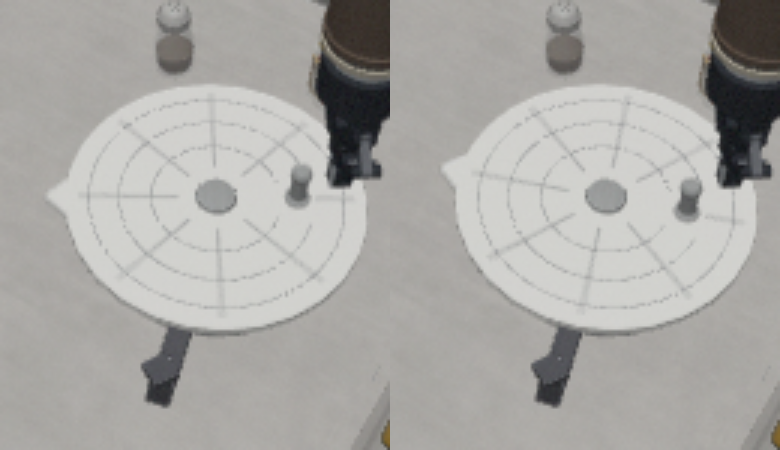

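```bash
python3 - <<'E'
from h import *
for p in ((230.7,225.2),(232.2,216.6)):
    v=ray('scene',p,.057)-np.array([.5355,-.082,0]); print(np.hypot(*v[:2]),np.degrees(np.arctan2(v[1],v[0])))
for i,p in ((6,(252,195)),(7,(217,194))):
    v=ray('wrist',p,.101,np.load(f'e{i}.npy'))-np.array([.5365,-.0815,0]); print(np.hypot(*v[:2]),np.degrees(np.arctan2(v[1],v[0]))+180)
E
```

```text
0.15533189662950364 123.29849383060922
0.15499916898706811 112.14829551141146
0.07378848075907384 129.3789108847982
0.074287439579053 118.18946627020635
```

```bash
python3 -m crank '[0,0,2,0,0,0,-1,0,0,0,0,0,0,-1,0,0,0,0,0,0,-1,0,0,0,0,0,0,-1,0,0,0,0,0,0,-1,0,0,0,0,0,0,-1,0,0,0,0,0,0,-1,0,0,0,0,0,0,-1,0,0,0,0,0,0,-1,0,0,0,0,0,0,-1,0,0,0,0,0,0,-1,0,0,0,0,0,0,-1]'
python3 - <<'E'
from h import *
for i in (8,9):
    print(ctrl.get_obs()['time_s'],ctrl.get_obs()['eef_pos'].round(4),ctrl.get_obs()['force']);s=ctrl.capture('scene'); cv2.imwrite(f'pics/s{i}.png',s)
cv2.imwrite('pics/s89.png',np.hstack([cv2.resize(cv2.imread(f'pics/s{i}.png')[160:310,215:345],(390,450)) for i in (8,9)]))
E
```

```text
time_s: 7.62
eef_pos: [0.6084, -0.1717, 0.0763]
tcp_rot: [-1.382, -2.821, -0.0]
force: [-0.2, -1.3, -0.6]
gripper_width: -0.0001
7.6167 [ 0.6084 -0.1717  0.0763] [-0.16424285 -1.30138166 -0.58752423]
7.6667 [ 0.6085 -0.1717  0.0763] [-0.23572214  0.33147097  0.29011544]
```

View pics/s89.png

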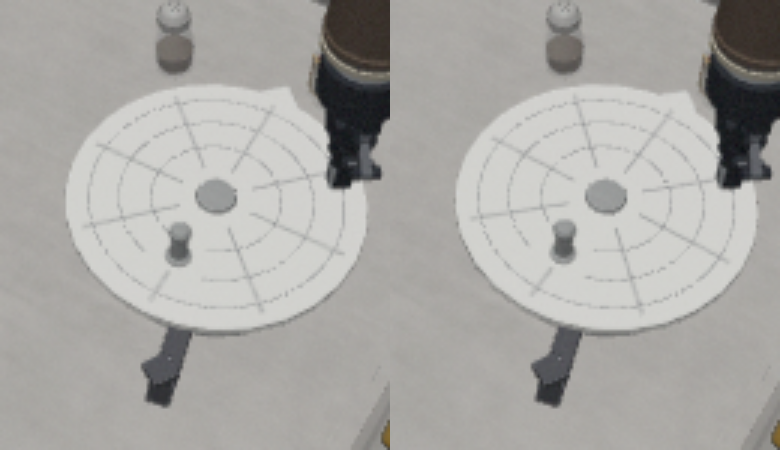

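```bash
python3 - <<'E'
from h import *
for p in ((312,189.2),(314.6,191.2)):
    v=ray('scene',p,.057)-np.array([.5355,-.082,0]); print(np.hypot(*v[:2]),np.degrees(np.arctan2(v[1],v[0])))
for p in ((275,236.8),(273,236.9)):
    v=ray('scene',p,.101)-np.array([.5355,-.082,0]); print(np.hypot(*v[:2]),np.degrees(np.arctan2(v[1],v[0]))+180)
E
```

```text
0.15661054822231746 1.480706183569874
0.15396231921289524 -2.275418065190613
0.0782426674270258 5.233905299794685
0.08109270869022318 2.1023274551703253
```

```bash
python3 -m crank '[0,0,0,0,0,0,-1,0,0,0,0,0,0,-1,0,0,0,0,0,0,-1,0,0,0,0,0,0,-1,0,0,0,0,0,0,-1,0,0,0,0,0,0,-1,0,0,0,0,0,0,-1,0,0,0,0,0,0,-1,0,0,0,0,0,0,-1,0,0,2,0,0,0,-1,0,0,2,0,0,0,-1,0,0,2,0,0,0,-1]'
python3 - <<'E'
from h import *
for i in (10,11):
    print(ctrl.get_obs()['time_s'],ctrl.get_obs()['eef_pos'].round(4),ctrl.get_obs()['force']);s=ctrl.capture('scene'); cv2.imwrite(f'pics/s{i}.png',s)
cv2.imwrite('pics/s1011.png',np.hstack([cv2.resize(cv2.imread(f'pics/s{i}.png')[160:310,215:345],(390,450)) for i in (10,11)]))
E
```

```text
time_s: 8.72
eef_pos: [0.6084, -0.1716, 0.07]
tcp_rot: [-1.382, -2.821, -0.0]
force: [-0.2, -0.3, -0.3]
gripper_width: -0.0003
8.7167 [ 0.6084 -0.1716  0.07  ] [-0.20677654 -0.32006616 -0.34882535]
8.7667 [ 0.6081 -0.1716  0.0696] [ 0.27073776 -1.50555275  0.16462579]
```

View pics/s1011.png

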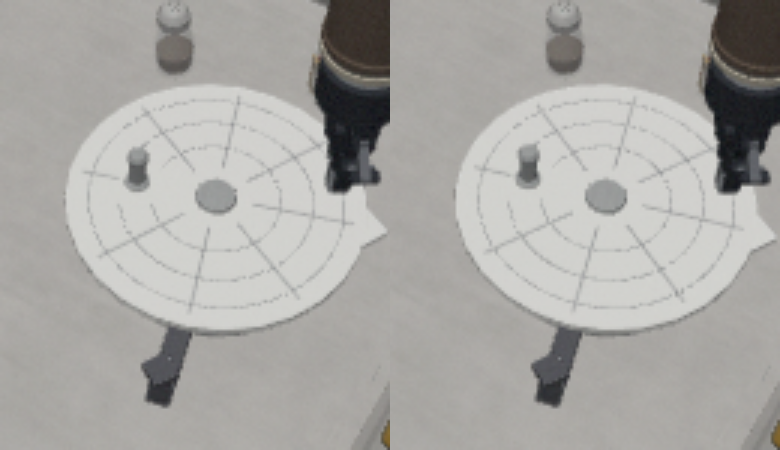

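```bash
python3 - <<'E'
from h import *
for p,z in (((343.5,236.8),.057),((343.2,238.9),.057),((261,211.3),.101),((260.9,210.4),.101)):
    v=ray('scene',p,z)-np.array([.5355,-.082,0]); print(np.hypot(*v[:2]),np.degrees(np.arctan2(v[1],v[0])))
E
```

```text
0.1572454091111661 -70.79008129686852
0.157357516464798 -73.3781674956964
0.07340782437613208 111.74799377037093
0.07431547763106516 109.43415273491348
```

```bash
python3 -m crank '[0,0,0,0,0,0,-1,0,0,0,0,0,0,-1,0,0,0,0,0,0,-1,0,0,0,0,0,0,-1,0,0,0,0,0,0,-1,0,0,0,0,0,0,-1,0,0,0,0,0,0,-1,0,0,0,0,0,0,-1,0,0,1,0,0,0,-1,0,0,1,0,0,0,-1,0,0,1,0,0,0,-1,0,0,0,0,0,0,-1]'
```

```text
time_s: 9.82
eef_pos: [0.609, -0.1713, 0.0682]
tcp_rot: [1.381, 2.821, 0.002]
force: [-2.8, 2.2, 8.0]
gripper_width: -0.0001
```

```bash
python3 - <<'E'
from h import *
for i in (12,13):
    print(ctrl.get_obs()['time_s'],ctrl.get_obs()['eef_pos'].round(4),ctrl.get_obs()['force']);s=ctrl.capture('scene'); cv2.imwrite(f'pics/s{i}.png',s)
cv2.imwrite('pics/s1213.png',np.hstack([cv2.resize(cv2.imread(f'pics/s{i}.png')[160:310,215:345],(390,450)) for i in (12,13)]))
E
```

```text
9.8167 [ 0.609  -0.1713  0.0682] [-2.782992    2.21495419  7.99126796]
9.8667 [ 0.609  -0.1714  0.0682] [-1.76624014  2.27880957  8.02661137]
```

View pics/s1213.png

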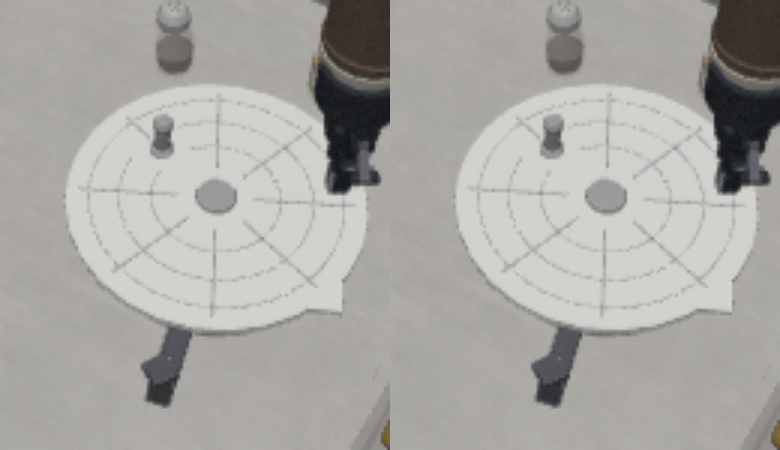

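```bash
python3 - <<'E'
from h import *
im=cv2.imread('pics/s13.png')
for p,z in (((328.8,263.8),.057),((269.2,200.3),.101)):
    v=ray('scene',p,z)-np.array([.5355,-.082,0]); print(np.hypot(*v[:2]),np.degrees(np.arctan2(v[1],v[0])))
print(ctrl.get_obs()['q'].round(2))
# radial model check of pointer: project tip hypotheses
c=np.array([.536,-.0815])
for a in (-162,-164,-166):
    for r in (.168,.202): print(a,r,proj('scene',[*(c+r*np.array([np.cos(np.radians(a)),np.sin(np.radians(a))])),.057]).round(1))
cv2.imwrite('pics/s13z.png',cv2.resize(im[255:300,255:345],None,fx=8,fy=8,interpolation=cv2.INTER_CUBIC))
E
```

```text
0.16008070129848892 -106.85189840177412
0.07230070699007106 75.53606405496484
[-0.17  0.67  0.54  1.76 -0.44  0.84  1.23]
-162 0.168 [272.5 276.9]
-162 0.202 [269.3 288.7]
-164 0.168 [270.2 276.3]
-164 0.202 [266.5 287.9]
-166 0.168 [268.  275.7]
-166 0.202 [263.8 287.1]
```

View pics/s13z.png

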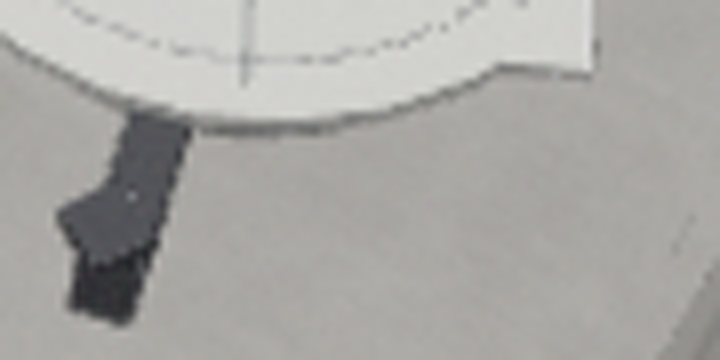

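```bash
python3 -m crank '[0.1,-3,0,0,0,0.026,-1,0.1,-5.8,0,0,0,0.05,-1,0.1,-5.8,0,0,0,0.05,-1,0.1,-5.8,0,0,0,0.05,-1,0.1,-5.8,0,0,0,0.05,-1,0.1,-5.8,0,0,0,0.05,-1,0.1,-5.8,0,0,0,0.05,-1,0.1,-5.8,0,0,0,0.05,-1,0.1,-5.8,0,0,0,0.05,-1,0.1,-5.8,0,0,0,0.05,-1,0.1,-5.8,0,0,0,0.05,-1,0,-3,0,0,0,0.026,-1]'
python3 - <<'E'
from h import *
o=ctrl.get_obs();p=o['eef_pos'];print(p,o['force'],o['q'].round(2)); d=p[:2]-[.536,-.0815]; print(np.hypot(*d),np.degrees(np.arctan2(d[1],d[0])))
cv2.imwrite('pics/s14.png',cv2.resize(ctrl.capture('scene')[160:310,215:345],None,fx=4,fy=4))
E
```

```text
time_s: 10.92
eef_pos: [0.5502, -0.1956, 0.0681]
tcp_rot: [2.101, 2.335, 0.002]
force: [0.3, 1.6, 6.7]
gripper_width: -0.0001
[ 0.55024594 -0.19560051  0.0681209 ] [0.27445315 1.60099259 6.66721426] [-0.23  0.64  0.69  1.89 -0.55  0.81  0.86]
0.11498640297128201 -82.88320313676236
```

View pics/s14.png

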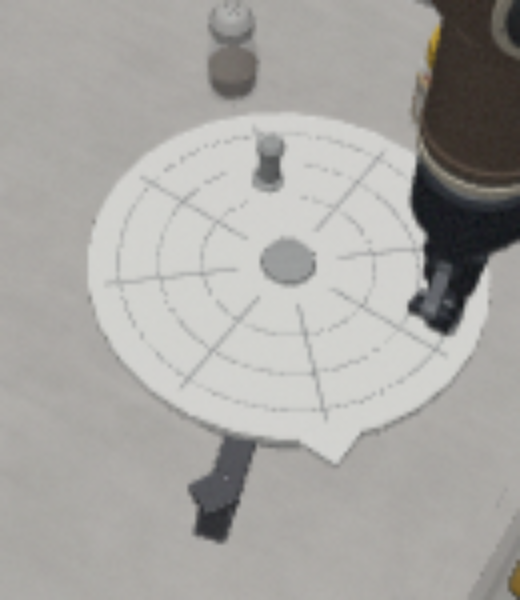

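```bash
python3 - <<'E'
from h import *
v=ray('scene',(298.7,275.9),.057)-np.array([.5355,-.082,0]); print(np.hypot(*v[:2]),np.degrees(np.arctan2(v[1],v[0])))
E
python3 -m crank '[0,-3,0,0,0,0.026,-1,0.1,-5.8,0,0,0,0.05,-1,0.1,-5.8,0,0,0,0.05,-1,0.1,-5.8,0,0,0,0.05,-1,0.1,-5.8,0,0,0,0.05,-1,0.1,-5.8,0,0,0,0.05,-1,0.1,-5.8,0,0,0,0.05,-1,0.1,-5.8,0,0,0,0.05,-1,0,-3,0,0,0,0.026,-1,0,-1.5,0,0,0,0.013,-1,0,0,0,0,0,0,-1]'
python3 - <<'E'
from h import *
o=ctrl.get_obs();p=o['eef_pos'];print(p,o['force']); d=p[:2]-[.536,-.0815]; print(np.hypot(*d),np.degrees(np.arctan2(d[1],d[0])))
cv2.imwrite('pics/s15.png',cv2.resize(ctrl.capture('scene')[240:300,240:320],None,fx=8,fy=8,interpolation=cv2.INTER_CUBIC))
np.save('T15.npy',wristT()); cv2.imwrite('pics/w15.png',ctrl.capture('wrist'))
E
```

```text
0.1598783049516474 -138.76349143929284
time_s: 11.88
eef_pos: [0.5034, -0.1909, 0.0681]
tcp_rot: [2.535, 1.855, 0.003]
force: [0.8, 2.2, 6.9]
gripper_width: 0.0
[ 0.50335941 -0.19092201  0.06808758] [0.80078539 2.16498213 6.87293802]
0.11418662353808792 -106.6098414218212
```

View pics/s15.png

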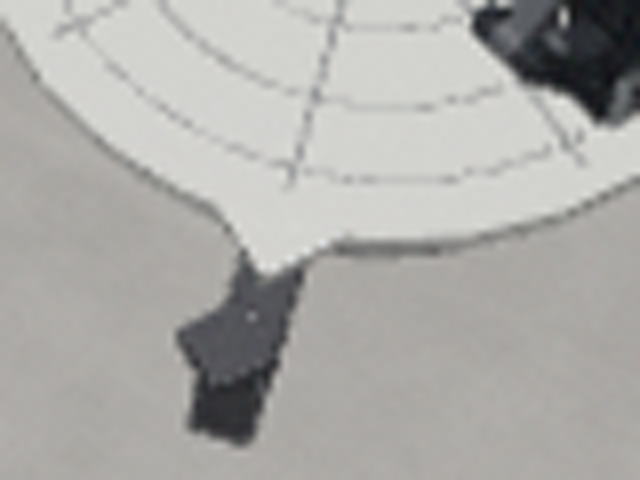

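View pics/w15.png

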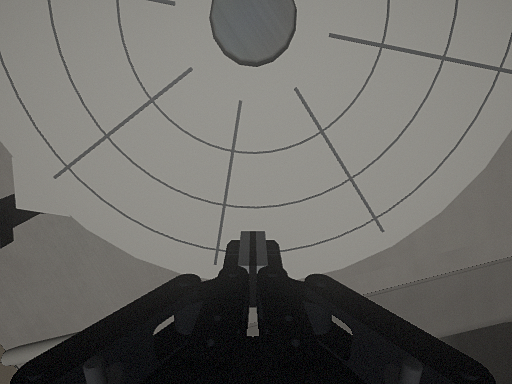

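```bash
python3 - <<'E'
from h import *
v=ray('scene',(272.5,274.1),.057)-np.array([.5355,-.082,0]); print(np.hypot(*v[:2]),np.degrees(np.arctan2(v[1],v[0])))
c=np.array([.5357,-.0818])
for a in (-161,-163,-164,-165,-167):
    for r in (.159,.168,.202):
        q=proj('scene',[*(c+r*np.array([np.cos(np.radians(a)),np.sin(np.radians(a))])),.057]); print(a,r,((q-240)*8).round(0))
T=np.load('T1.npy')
for p in ((248,132.4),(203,113)):
    v=ray('wrist',((p[0]+.5)/1.5-.5,(p[1]+.5)/1.5-.5),.057,T)-np.array([.5366,-.082,0]);print(np.hypot(*v[:2]),np.degrees(np.arctan2(v[1],v[0])))
E
```

```text
0.15952462009939192 -162.77458863151864
-161 0.159 [275. 274.]
-161 0.168 [269. 299.]
-161 0.202 [246. 393.]
-163 0.159 [258. 270.]
-163 0.168 [251. 294.]
-163 0.202 [224. 388.]
-164 0.159 [250. 268.]
-164 0.168 [242. 292.]
-164 0.202 [213. 385.]
-165 0.159 [241. 266.]
-165 0.168 [233. 289.]
-165 0.202 [202. 382.]
-167 0.159 [225. 260.]
-167 0.168 [216. 284.]
-167 0.202 [180. 375.]
0.16505847520370343 -164.31512688568574
0.1978576458901686 -164.48678920787353
```

```bash
python3 -m crank '[0,-1.6,0,0,0,0.014,-1,0,-1.6,0,0,0,0.014,-1,0,0,0,0,0,0,-1,0,0,0,0,0,0,-1,0,0,-1,0,0,0,-1,0,0,-2,0,0,0,-1,0,0,-10,0,0,0,-1,0,0,-30,0,0,0,-1,0,0,-40,0,0,0,-1,0,0,-40,0,0,0,-1,0,0,-40,0,0,0,-1,0,0,0,0,0,0,-1]'
python3 - <<'E'
from h import *
o=ctrl.get_obs();print(o['eef_pos'],o['force'])
cv2.imwrite('pics/s16.png',cv2.resize(ctrl.capture('scene')[240:300,240:320],None,fx=8,fy=8,interpolation=cv2.INTER_CUBIC))
np.save('T16.npy',wristT()); cv2.imwrite('pics/w16.png',cv2.resize(ctrl.capture('wrist'),None,fx=1.5,fy=1.5))
E
```

```text
time_s: 12.98
eef_pos: [0.5017, -0.1931, 0.2374]
tcp_rot: [2.557, 1.813, 0.01]
force: [1.0, -0.6, 0.8]
gripper_width: -0.0001
[ 0.50167873 -0.19312881  0.23743986] [ 0.95496804 -0.60300584  0.770944  ]
```

View pics/s16.png

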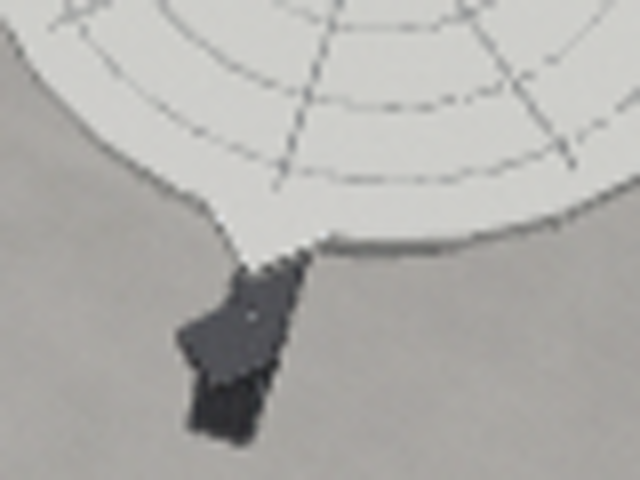

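View pics/w16.png

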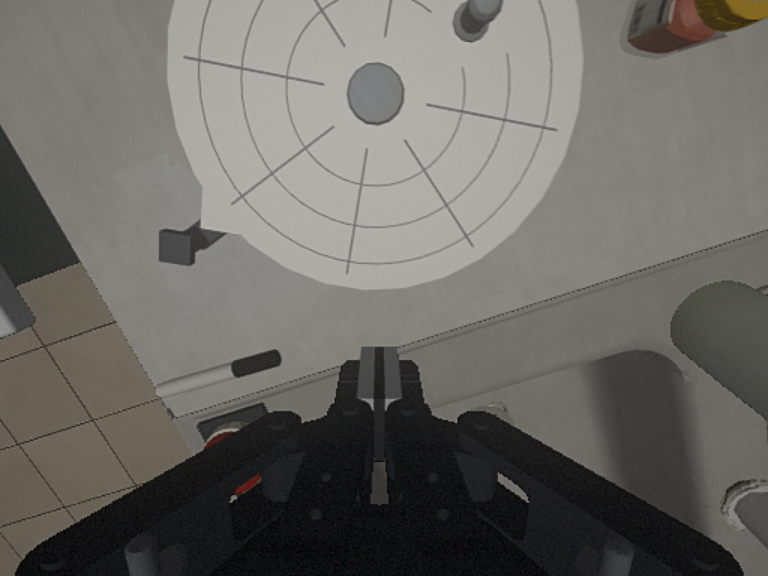

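```bash
python3 - <<'E'
from h import *
T=wristT(); im=ctrl.capture('wrist'); a=cv2.imread('pics/w16.png')
b=cv2.resize(im,None,fx=1.5,fy=1.5); print('diff',np.abs(a.astype(int)-b)[100:300,150:600].mean())
x0,y0=95,110; cv2.imwrite('pics/w17.png',cv2.resize(im[y0:y0+75,x0:x0+100],None,fx=8,fy=8,interpolation=cv2.INTER_CUBIC)); np.save('T17.npy',T)
c=np.array([.5362,-.0818])
for a in (-163,-164,-165):
    for r in (.159,.168,.202):
        q=proj('wrist',[*(c+r*np.array([np.cos(np.radians(a)),np.sin(np.radians(a))])),.057],T); print(a,r,((q-[x0,y0])*8).round(0))
E
```

```text
diff 4.691903703703704
-163 0.159 [310. 365.]
-163 0.168 [262. 402.]
-163 0.202 [ 87. 542.]
-164 0.159 [296. 348.]
-164 0.168 [248. 386.]
-164 0.202 [ 70. 523.]
-165 0.159 [282. 332.]
-165 0.168 [233. 368.]
-165 0.202 [ 52. 503.]
```

View pics/w17.png

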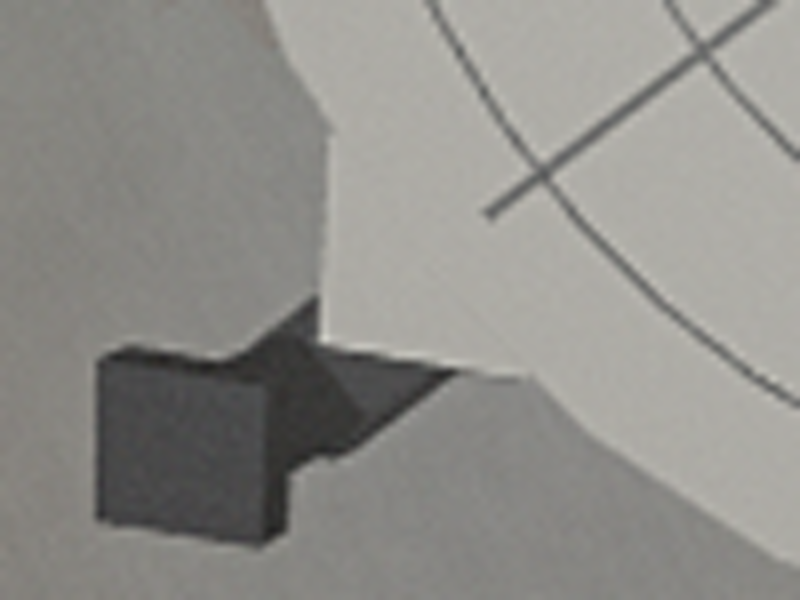

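```bash
python3 -m crank '[0,0,0,0,0,0,-1,0,0,0,0,0,0,-1,0,0,0,0,0,0,-1,0,0,0,0,0,0,-1,0,0,0,0,0,0,-1,0,0,0,0,0,0,-1]'
python3 - <<'E'
from h import *
a=cv2.imread('pics/s16.png'); im=ctrl.capture('scene')
b=cv2.resize(im[240:300,240:320],None,fx=8,fy=8,interpolation=cv2.INTER_CUBIC)
print(np.abs(a.astype(int)-b).mean(), cv2.phaseCorrelate(np.float32(a[...,1]),np.float32(b[...,1])))
cv2.imwrite('pics/s18.png',np.hstack([cv2.resize(im,(400,300)),cv2.resize(ctrl.capture('side'),(400,300))])); print(ctrl.get_obs()['force'])
E
```

```text
time_s: 13.63
eef_pos: [0.4992, -0.1906, 0.23]
tcp_rot: [-2.561, -1.819, 0.001]
force: [0.2, -0.0, 0.6]
gripper_width: -0.0003
0.9357790798611111 ((0.01503008458325894, 0.00977535127219653), 0.8773255633562803)
[-0.17513321 -0.70598506  0.45930969]
```

View pics/s18.png

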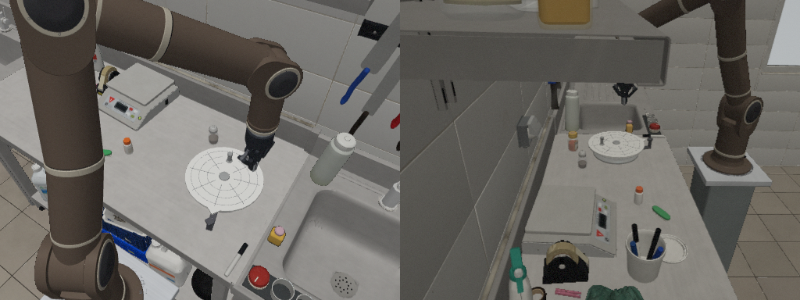

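The plate is standing still with the nose on the pointer, all the loose items are where they were, and the hand is clear of everything.

```bash
python3 -c "
from cell import ctrl
print(ctrl.job_done())"
```

```text
the job is handed in; nothing more can be done
None
```

The turntable was spun, left to run free, braked with a fingertip and left standing still with its nose on the pointer. I handed the job in at about 13.7 s.

- **Spin:** I flicked the peg clockwise with the shut fingertips, to about 4 rad/s. The plate then ran untouched for over 5 s, from about 3.4 s until the brake.
- **Brake:** One fingertip press of about 8 N on the plate, at about 9.6 s, stopped it while it was still turning at roughly 0.5–0.6 rad/s. It stopped about 57° short of the mark.
- **Drag:** I dragged the plate on round with the fingertip, trimmed it by a last 1.6°, and lifted off.

Last checks:
- **Nose to pointer:** After lift-off the wrist picture put the nose about 1 mm off the pointer's line. Across the pictures I measured the pointer's direction as anything from −163.9° to −164.5°, about 2 mm at the rim.
- **Standing still:** Two scene pictures about 0.65 s apart showed no movement. Two wrist pictures taken one after the other did differ a little, which I put down to the arm still settling.
- **Forces:** The highest force I read was about 8 N, during braking. The force during the flick itself was not read.
- **Surroundings:** The jars, tub and brush looked unmoved in the last pictures. I compared them by eye, not by measurement.

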